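# Let the ratchet glue press down on a driftwood slat

### The arm

A 6-joint arm with a two-finger parallel gripper is mounted at the origin on the work surface. World frame = base frame: x ahead of the robot, y to its left, z up, the work surface at z = 0. Lengths are in m, angles in rad, forces in N, time in s.
With the tool pointing down it reaches from about 0.225 to 0.725 m from the base axis. Payload 3.1 kg.
Tool frame: the origin (TCP) lies between the finger pads; the fingertips stand env.tip_extent ahead of it and the grasp point (between the pads) lies 8 mm behind it (env.tip_extent is the distance from the TCP to the fingertips, in m); z points along the fingers, y is the direction in which the jaws open and shut (so a half turn about z gives the same grasp; the last joint's range is limited). The gripper opens to 85 mm and grips with 20 to 120 N. Pads are 22 mm wide; open, the fingers measure 114 mm over their backs; the gripper's body (76 mm by 85 mm) begins 54 mm behind the grasp point. The pads swing forward as they close: fully open they stand 13 mm farther back than shut.
Start: joints at [1.006, 0.048, 0.099, 1.622, 0, 1.443], TCP at [0.222, 0.476, 0.222] pointing down, gripper open.
Joint ranges: [-2.91, 2.91], [-0.99, 1.94], [-1.21, 1.42], [-2.12, 2.29], [-1.49, 1.47], [-3.14, 3.14]. Speed limits (rad/s): [2.79, 2.79, 3.14, 3.14, 3.14, 3.14].

### API

Orientations are given as a unit quaternion [w, x, y, z].
In Python, from workcell import status, cams, job, env gives the robot as it stands. The module is installed in compiled form; this text tells all that it offers.
- The arm moves only by the tool carry_out, never from a script. Its arguments are lists of equal length, an entry for each row: "offset": the shift along the tool's x, y, z each as a share of 200 mm, from -1 to 1, a list of three; "rot": the turn, a rotation vector about the tool's x, y, z each as a share of 90 degrees, from -1 to 1, a list of three. A call has 1 to 10 rows; each row is the pose to reach, as a shift and turn from the pose measured when the call began, along the tool's axes at that moment; what a row does not reach only later rows make up. A row lasts 1/12 s, in which the tool goes at most 41.7 mm and 7.16 degrees, less where a joint would pass 70% of its speed; a pose out of reach is approached as far as the arm can. A call with a number of a shift or a turn outside -1 to 1 is refused whole. A call with a gripper value outside its range is refused whole. "hand" is the opening, from 0 (shut) to 1 (fully open), set as the call begins (left out, the last holds). The fingers move at their own pace and stop on an object; "newtons" is the grip in N (left out, the last holds). Time passes only in rows, so rows that repeat a pose let the fingers close. It gives the time, the measured TCP pose, the force and the opening at its end, in the units of the state.
- status.sense(): the state, without advancing time (a new reading comes with each control period).
- cams.camera(name): name is "scene" or "top" or "wrist"; returns a dict with "frame" (384x512x3 uint8, red, green, blue), "depth" (384x512 float32, m along the optical axis (not along the pixel's ray), 0 where there is no reading), "fx", "fy", "cx", "cy" (pixels), "origin" and "attitude" of the camera in the world. Camera axes: x right, y down, z forward; pixel columns grow to the right and rows downward; lengths in m; the calibration is good to about 2 mm. A picture is of the moment at which its call begins.
- job.finish_job(): hands the job in, once; it reports no verdict.
The state is a dict: "time": time; "joint_pos": joint angles; "dq": joint speeds; "joint_torque": joint torques, N m; "ee_pos": TCP position; "orientation": TCP orientation; "ft_force": force on the tool from outside, world axes, zero at the start; "torque": the same for the moment, N m; "width": finger opening in m.
Only numpy, scipy, OpenCV 4.12 (cv2) and the standard library are available. Lean on these libraries where they do the work, as an engineer would, in place of code of your own. Each camera call takes 0.05 s, during which the arm holds its last target.

### The job

The glue press is wound open against its spring, held by the ratchet. Gently flick the pawl's yellow lever over to release, take the load off the pawl with the red crank handle so that the pawl springs clear, then ease the crank back in control until the jaw rests on the driftwood slat and the press's own spring alone holds it. Keep hold of the handle until the jaw has come to press on the slat: the jaw must not slam, the slat must not be crushed by forcing the crank on once the jaw is against it or be shifted off its place at the fence, and the glue bottle, pot and offcut are to be left alone.

Things in the scene. Friction and masses are not known exactly. Their poses are not given: they have to be found in the camera images.
- drum_axis (a point): Point on the upright axis of the drum (steel ratchet wheel, 12 teeth, 120 mm across, pinion and crank on top), 100 mm above the table. The drum stands on a fixed green base plate 220 by 385 mm, 12 mm thick. The point's axes are the press's: x away from the robot, turned with the press by up to 0.3 rad, y from the drum towards jaw, slat and fence, z up.
- crank_handle (a point): Axis of the red crank handle at mid-grip, 100 mm above the table, 85 mm from the drum axis. Upright round plastic grip 24 to 26 mm thick, from 70 to 124 mm above the table, spinning freely on its pin; the steel crank arm lies below it (top at 68 mm). The spring pulls it anticlockwise with about 10 N at the start, 9 to 5 N near the slat, falling to nothing as the jaw comes to rest on the slat.
- drum (a joint): Turn of the drum in rad, -1.6 to 1.15; starts at about 0, held by the pawl on a tooth. It grows as the crank winds clockwise seen from above, drawing the jaw back from the slat by 25 mm a rad. A spring drives it anticlockwise with 0.84 Nm at 0, 0.28 Nm less for each rad eased back. Let go with pawl off and jaw not on the slat, it runs away and the jaw slams.
- lever (a joint): Turn of the yellow pawl lever in rad, anticlockwise seen from above: 0 = pawl sprung into the wheel (start), 0.6 = its stop, fully over to release. It stays where it is put and acts on the pawl through a spring: with the lever over, the pawl stays pinned under its tooth by the load until the crank is wound clockwise by 0.03 to 0.1 rad, then it springs clear and stays clear.
- lever_tab (a point): Top centre of the lever's upright yellow tab, 14 mm (press x) by 16 mm (press y), top 88 mm above the table, free above the lever's arm (44 mm) and the rack (48 mm). At lever 0 it lies at (55, -131) mm from the drum axis in press x, y, and its pivot 56 mm from it towards press +y. Pushing it some 32 mm towards press +x (4 to 8 N) puts it over; at the stop the force rises.
- pawl_tip (a point): Tip of the orange pawl (in the wheel's plane, its top 33 mm above the table). About 54 mm from the drum axis seen from above when in the teeth, 65 to 67 mm when sprung clear.
- jaw_face (a point): Centre of the jaw's pressing face, a cork pad 88 mm wide, 15 to 49 mm above the table, 6 mm thick on an aluminium block; it moves along press +y towards the slat as the drum eases back. The pad gives about 1 mm for 25 N. The press's spring presses the slat with 16 to 30 N when the crank is let go; pushing the crank on by hand quickly adds to that.
- jaw: The jaw with its cork pad and rack; origin in the plane of the unpressed pad's face, at table height, 15 mm towards press -x from the face's centre.
- slat: The glued driftwood slat, loose, 100 mm (x), 30 mm high, lying on the base plate (top at 12 mm) against the fence; origin at the centre of its underside, 18 mm from the fence. It is uneven wood, 32 to 40 mm thick (y): its side facing the jaw lies anywhere from 14 to 22 mm from the origin, so the jaw's 6 to 34 mm of travel to it must be felt.
- fence: The fixed aluminium fence behind the slat, 150 by 20 mm, 42 mm high on the base plate; origin at the centre of its underside.
- glue: White glue bottle, 56 mm across, 150 mm high, bystander; origin at the centre of its foot.
- pot: Open blue cup, 72 mm across, 85 mm high, bystander; origin at the centre of its foot.
- offcut: Loose driftwood offcut, 110 by 35 by 18 mm, bystander; origin at the centre of its underside.
- grip: The red plastic grip of the crank handle; origin on its axis at its foot, 70 mm above the table. It turns with its own spin.
Not all that is in view belongs to the job. What is meant by the slat is not green, pink or purple, and is the smaller of those in its own colour.

How it is judged:
On the way, in this order (a step that is already met when the one before it is completed fails the run):
1. the lever is flicked over to release while the drum is still held by the pawl (value of joint lever above 0.5 rad and value of joint drum above -0.1 rad), for 0.1 s.
2. the crank takes the load and the pawl springs clear of the wheel (horizontal distance between pawl_tip and drum_axis above 0.0625 m and value of joint drum above -0.25 rad), for 0.2 s.
3. the jaw comes to press on the slat while the crank handle is still held (contact force between jaw and slat above 5 N and contact force between the fingers and grip above 0.3 N), for 0.15 s.
At the end, for the whole second after the job is handed in: The jaw presses the slat with more than 10 N by the press's own spring, the pawl is clear of the wheel (tip more than 62.5 mm from the drum axis), the slat is within 8 mm of where it lay, the drum is at rest (contact force between jaw and slat above 10 N and horizontal distance between pawl_tip and drum_axis above 0.0625 m and distance of slat from where it was at the start of the episode below 0.008 m and velocity of joint drum between -0.1 and 0.1 rad/s); the robot touches nothing.
It fails at once if the drum runs back faster than 1.5 rad/s (the jaw slams) (velocity of joint drum below -1.5 rad/s).
It fails at once if the jaw squeezes the slat with more than 50 N (contact force between jaw and slat above 50 N).
It fails at once if the lever is pushed with more than 30 N (contact force between the fingers and lever above 30 N).
It fails at once if a bystander is moved more than 30 mm (distance of any of glue, pot, offcut from where it was at the start of the episode above 0.03 m).
It also fails if it takes over 70 s, if anything falls off the work surface, if the arm or the gripper's body presses on something with over 40 N, if the wrist force passes 120 N, or if a joint passes its speed limit or range.

## Working session

There is one attempt and no reset: what is moved stays moved. The work goes in short steps, Python scripts to look and compute and a tool call to move; the robot and the scene stay as the last step left them, time stands still between calls to the robot, and variables do not carry over. Pictures are saved under pics/ and viewed, and the job is handed in when it is done.

Besides the shell and the picture viewer there is one more tool, called after "Emit:" as name(argument=value, ...) on one line, values as JSON. carry_out: Moves the arm, as the interface text tells. Its arguments: {"type":"object","properties":{"offset":{"type":"array","items":{"type":"array","items":{"type":"number"}}},"rot":{"type":"array","items":{"type":"array","items":{"type":"number"}}},"hand":{"type":"number"},"newtons":{"type":"number"}},"required":["offset","rot"]}

```bash
mkdir -p pics
python3 - <<'E'
from workcell import status, cams, job, env
import cv2
s=status.sense(); print(s); print(env.tip_extent)
import numpy as np
for n in ("top","scene"):
    c=cams.camera(n); cv2.imwrite(f"pics/{n}0.png",c["frame"][:,:,::-1]); print(n,c["fx"],c["cx"],c["cy"],c["origin"],c["attitude"])
    np.savez(f"{n}0.npz",**{k:np.array(v) for k,v in c.items()})
E
```

```text
{'time': 0.0, 'joint_pos': array([ 1.00619595e+00,  4.87343624e-02,  9.75832436e-02,  1.62200109e+00,
       -9.62813759e-06,  1.44301065e+00]), 'dq': array([ 0.00061378,  0.00040991, -0.00076035, -0.00051113, -0.00077857,
        0.00185036]), 'joint_torque': array([-6.37315934e-04, -3.38778770e+01,  3.20017684e+01,  2.01171072e-02,
       -1.94576987e-04, -6.50716387e-06]), 'ee_pos': array([0.22176698, 0.47515698, 0.2204184 ]), 'orientation': array([-3.95169645e-04,  2.16674925e-01,  9.76243100e-01, -1.10968920e-03]), 'ft_force': array([0.49806386, 0.23617945, 0.5316867 ]), 'torque': array([ 0.00227714, -0.05813608, -0.03187464]), 'width': 0.08538195477746081}
0.011
top 498.2121884093545 247.78864018565352 189.76269405134707 [ 0.20568309 -0.03379627  1.61242726] [-0.06893376  0.7101885  -0.69727669  0.06845186]
scene 486.872132556509 256.05947950373235 193.8639299536575 [1.69733839 0.4124559  1.10545814] [-0.25015688  0.52149989  0.73486763 -0.35415952]
```

View pics/top0.png

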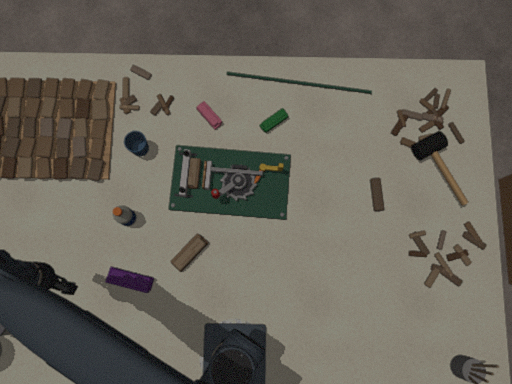

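View pics/scene0.png

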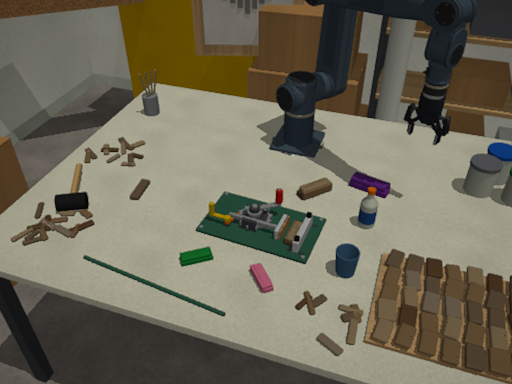

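```bash
cat > h.py <<'E'
import numpy as np, cv2
from scipy.spatial.transform import Rotation as R
def rot(q): return R.from_quat([q[1],q[2],q[3],q[0]])
def ray(c,u,v):
    d=np.array([(u-c["cx"])/c["fx"],(v-c["cy"])/c["fy"],1.0]); return rot(c["attitude"]).apply(d)
def onplane(c,u,v,z):
    d=ray(c,u,v); o=np.array(c["origin"]); return o+d*(z-o[2])/d[2]
def depthpt(c,u,v):
    return np.array(c["origin"])+ray(c,u,v)*float(c["depth"][int(round(v)),int(round(u))])
def proj(c,p):
    q=rot(c["attitude"]).inv().apply(np.array(p)-c["origin"]); return q[:2]/q[2]*[c["fx"],c["fy"]]+[c["cx"],c["cy"]]
def cent(c,lo,hi,box=None):
    hsv=cv2.cvtColor(c["frame"],cv2.COLOR_RGB2HSV); m=cv2.inRange(hsv,np.array(lo),np.array(hi))
    if box: 
        k=np.zeros_like(m); k[box[1]:box[3],box[0]:box[2]]=1; m=m*k
    n,l,st,ce=cv2.connectedComponentsWithStats(m); 
    return sorted([(int(st[i,4]),ce[i].round(2).tolist(),st[i,:4].tolist()) for i in range(1,n)],reverse=True)[:4],m
E
python3 - <<'E'
from h import *
for n,b in (("top",(150,130,310,230)),("scene",(190,175,340,265))):
    c=dict(np.load(f"{n}0.npz")); f=c["frame"][b[1]:b[3],b[0]:b[2],::-1]
    cv2.imwrite(f"pics/{n}z.png",cv2.resize(f,None,fx=5,fy=5,interpolation=cv2.INTER_CUBIC))
    for nm,lo,hi in (("yel",(20,150,120),(32,255,255)),("red",(0,170,90),(6,255,255)),("red2",(174,170,90),(180,255,255)),("green",(60,100,20),(88,255,255)),("orange",(8,170,100),(19,255,255))):
        print(n,nm,cent(c,lo,hi,b)[0])
E
```

```text
top yel [(64, [267.52, 166.97], [260, 164, 17, 6]), (12, [280.5, 165.0], [279, 164, 4, 3])]
top red [(18, [214.39, 191.83], [212, 189, 6, 7])]
top red2 [(1, [214.0, 195.0], [214, 195, 1, 1])]
top green [(37, [254.7, 158.57], [251, 153, 12, 15]), (34, [174.97, 205.09], [170, 198, 12, 12]), (33, [284.27, 171.58], [279, 166, 10, 11]), (27, [210.37, 188.0], [206, 182, 10, 13])]
top orange [(21, [256.71, 178.38], [255, 176, 5, 7]), (1, [260.0, 170.0], [260, 170, 1, 1])]
scene yel [(66, [221.97, 215.73], [213, 213, 18, 7]), (11, [210.73, 203.18], [209, 202, 5, 3])]
scene red [(56, [279.2, 196.04], [276, 189, 6, 14])]
scene red2 []
scene green [(2463, [263.9, 233.96], [196, 207, 130, 57]), (539, [232.61, 203.42], [215, 193, 51, 22]), (281, [200.22, 255.24], [190, 247, 23, 17])]
scene orange [(23, [228.91, 220.48], [225, 217, 9, 7]), (3, [238.33, 212.33], [238, 212, 2, 2])]
```

View pics/topz.png

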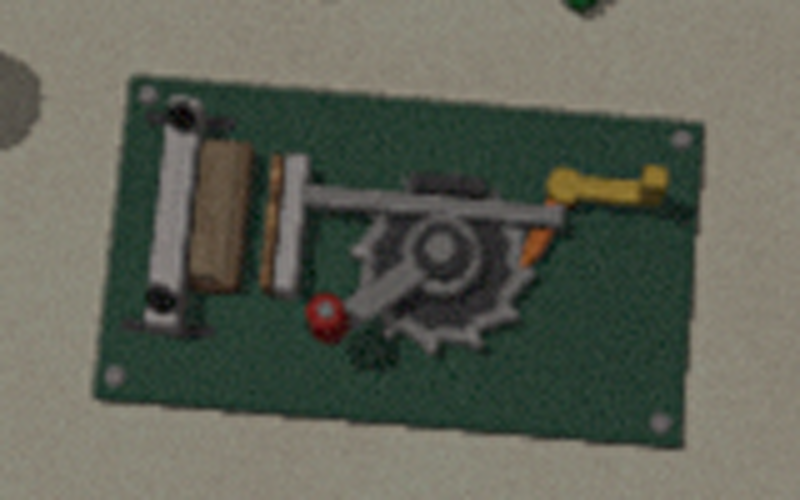

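View pics/scenez.png

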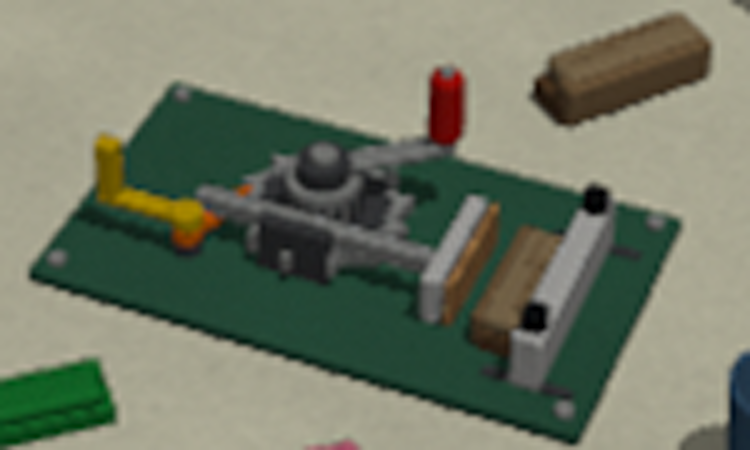

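Run:
```python
from h import *
c=dict(np.load("top0.npz")); s=dict(np.load("scene0.npz"))
def z(a,b): return a/5+150,b/5+130
def zs(a,b): return a/5+190,b/5+175
print("screws");
P=[onplane(c,*z(*p),0.012) for p in ((148,93),(682,138),(660,423),(114,376))]
for p in P: print(p.round(4))
print("corners"); Q=[onplane(c,*z(*p),0.012) for p in ((133,76),(704,124),(683,446),(95,399))]
for p in Q: print(p.round(4))
e=(Q[0]+Q[3]-Q[1]-Q[2])/2; print("ang y axis", np.arctan2(-e[0],e[1]), np.linalg.norm(e), np.linalg.norm((Q[0]+Q[1]-Q[2]-Q[3])/2))
e=(P[0]+P[3]-P[1]-P[2])/2; print("ang screws", np.arctan2(-e[0],e[1]))
print("scene corners"); Qs=[onplane(s,*zs(*p),0.012) for p in ((578,440),(35,272),(175,85),(680,222))]
for p in Qs: print(p.round(4))
e=(Qs[0]+Qs[3]-Qs[1]-Qs[2])/2; print("ang", np.arctan2(-e[0],e[1]),np.linalg.norm(e))
print("centers",np.mean(Q,0),np.mean(Qs,0),np.mean(P,0))
# two view
def tri(u1,u2):
    d1=ray(c,*u1);d2=ray(s,*u2);o1=c["origin"];o2=s["origin"]
    A=np.stack([d1,-d2],1);t=np.linalg.lstsq(A,o2-o1,rcond=None)[0]
    a=o1+t[0]*d1;b=o2+t[1]*d2; return ((a+b)/2).round(4),np.linalg.norm(a-b).round(4)
print("hub",tri(z(440,248),zs(323,157)), depthpt(c,*z(440,248)))
print("grip top",tri(z(326,312),zs(447,70)), depthpt(c,*z(326,312)))
print("tab top",tri(z(654,174),zs(108,140)), depthpt(c,*z(654,176)))
for h in (.088,): print("tab",onplane(c,*z(655,174),h))
print("grip z124",onplane(c,*z(326,310),.124))
```

```text
screws
[0.6565 0.1996 0.012 ]
[ 0.6322 -0.1559  0.012 ]
[ 0.4411 -0.1422  0.012 ]
[0.4654 0.2132 0.012 ]
corners
[0.668  0.2101 0.012 ]
[ 0.642  -0.1704  0.012 ]
[ 0.4263 -0.1572  0.012 ]
[0.4501 0.2248 0.012 ]
ang y axis -0.06514790522285004 0.3821046436206939 0.2173054681100236
ang screws -0.06835775813876391
scene corners
[0.6754 0.2125 0.012 ]
[ 0.6471 -0.1643  0.012 ]
[ 0.4325 -0.1521  0.012 ]
[0.4585 0.2262 0.012 ]
ang -0.07172854262753121 0.3785543625425416
centers [0.54661166 0.02684888 0.012     ] [0.55336447 0.03056822 0.012     ] [0.54878434 0.02869881 0.012     ]
hub (array([0.5415, 0.0009, 0.0729]), np.float64(0.0014)) [0.53887943 0.00134517 0.08386568]
grip top (array([0.4891, 0.0684, 0.1243]), np.float64(0.001)) [0.48814557 0.06856415 0.12857837]
tab top (array([ 0.5883, -0.1325,  0.0877]), np.float64(0.0001)) [ 0.5848964  -0.13198862  0.09589219]
tab [ 0.58817846 -0.13312253  0.088     ]
grip z124 [0.49025556 0.06891825 0.124     ]
```

```bash
cat >> h.py <<'E'
def need(s,target,yaw=None):
    """offset shares (tool axes) from measured pose to target; yaw = world angle of tool y, deg"""
    q=rot(s["orientation"]); d=q.inv().apply(np.array(target)-s["ee_pos"])/0.2
    y=q.apply([0,1,0]); cur=np.degrees(np.arctan2(y[1],y[0]))
    out=d.round(4).tolist()
    rv=None
    if yaw is not None:
        z=R.from_euler('z',yaw-90,degrees=True)*R.from_matrix(np.array([[-1,0,0],[0,1,0],[0,0,-1.]]))
        rv=((q.inv()*z).as_rotvec()/(np.pi/2)).round(4).tolist()
    print("offset",out,"max",max(abs(np.array(out))).round(2),"rot",rv,"yaw now",cur.round(2)); return d
def show():
    from workcell import status
    s=status.sense(); print("t",round(s["time"],2),"pos",s["ee_pos"].round(4),"F",s["ft_force"].round(2),"w",round(s["width"],4)); return s
E
python3 - <<'E'
from h import *
s=show(); need(s,[.548,-.130,.22],86)
E
```

```text
t 0.1 pos [0.2218 0.4752 0.2205] F [-0.09  0.28 -0.32] w 0.085
offset [-2.7582, -2.0517, 0.0062] max 2.76 rot [-0.0013, -0.0004, -0.2337] yaw now 64.97
```

Emit:
carry_out(offset=[[-0.92,-0.68,0],[-0.92,-0.68,0],[-0.92,-0.68,0],[-0.92,-0.68,0],[-0.92,-0.68,0],[-0.92,-0.68,0],[-0.92,-0.68,0]], rot=[[0,0,0],[0,0,0],[0,0,0],[0,0,0],[0,0,0],[0,0,0],[0,0,0]], hand=0, newtons=40)

```text
time: 0.68
ee_pos: [0.3324, 0.2707, 0.2203]
orientation: [-0.0, 0.22, 0.976, -0.002]
ft_force: [0.4, 0.1, 0.2]
width: 0.0004
```

Emit:
carry_out(offset=[[-0.92,-0.68,0],[-0.92,-0.68,0],[-0.92,-0.68,0],[-0.92,-0.68,0],[-0.92,-0.68,0],[-0.92,-0.68,0],[-0.92,-0.68,0]], rot=[[0,0,0],[0,0,0],[0,0,0],[0,0,0],[0,0,0],[0,0,0],[0,0,0]])

```text
time: 1.27
ee_pos: [0.4421, 0.0659, 0.22]
orientation: [-0.0, 0.222, 0.975, -0.003]
ft_force: [0.1, -0.4, 0.3]
width: -0.0004
```

Emit:
carry_out(offset=[[-0.92,-0.68,0],[-0.92,-0.68,0],[-0.92,-0.68,0],[-0.92,-0.68,0],[-0.92,-0.68,0],[-0.92,-0.68,0],[-0.92,-0.68,0]], rot=[[0,0,-0.07],[0,0,-0.14],[0,0,-0.23],[0,0,-0.23],[0,0,-0.23],[0,0,-0.23],[0,0,-0.23]])

```text
time: 1.85
ee_pos: [0.5507, -0.1396, 0.2187]
orientation: [-0.001, 0.045, 0.999, -0.003]
ft_force: [-0.6, -0.0, 0.7]
width: 0.0001
```

Run:
```python
from h import *
s=show(); need(s,[.548,-.130,.071],86)
from workcell import cams
c=cams.camera("top"); np.savez("top1.npz",**{k:np.array(v) for k,v in c.items()}); cv2.imwrite("pics/top1.png",c["frame"][:,:,::-1])
c=cams.camera("wrist"); cv2.imwrite("pics/wr1.png",c["frame"][:,:,::-1])
```

```text
t 1.85 pos [ 0.5507 -0.1396  0.2187] F [-0.6  -0.01  0.71] w 0.0001
offset [0.0165, 0.0509, 0.7385] max 0.74 rot [-0.0039, -0.0013, -0.0132] yaw now 84.81
```

View pics/wr1.png

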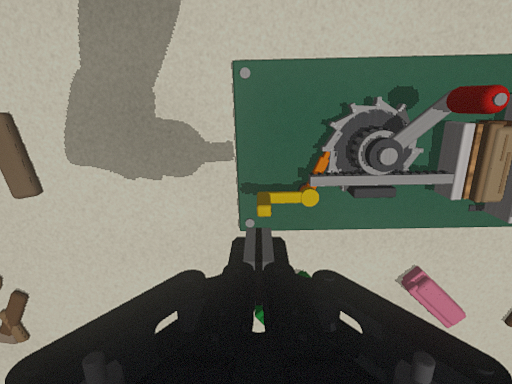

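Emit:
carry_out(offset=[[0.017,0.05,0.2],[0.017,0.05,0.4],[0.017,0.05,0.55],[0.017,0.05,0.65],[0.017,0.05,0.7],[0.017,0.05,0.738],[0.017,0.05,0.738],[0.017,0.05,0.738]], rot=[[0,0,-0.013],[0,0,-0.013],[0,0,-0.013],[0,0,-0.013],[0,0,-0.013],[0,0,-0.013],[0,0,-0.013],[0,0,-0.013]])

```text
time: 2.62
ee_pos: [0.5468, -0.1253, 0.0736]
orientation: [-0.001, 0.033, 0.999, -0.002]
ft_force: [0.2, -0.2, 0.1]
width: 0.0002
```

Run:
```python
from h import *
s=show()
from workcell import cams
c=cams.camera("scene"); np.savez("scene2.npz",**{k:np.array(v) for k,v in c.items()})
c2=cams.camera("wrist"); 
f=cv2.resize(c["frame"][170:270,180:340,::-1],None,fx=2.5,fy=2.5)
g=cv2.resize(c2["frame"][:,:,::-1],(400,300))
cv2.imwrite("pics/p2.png",np.vstack([f,g]))
```

```text
t 2.62 pos [ 0.5468 -0.1253  0.0736] F [ 0.19 -0.18  0.1 ] w 0.0002
```

View pics/p2.png

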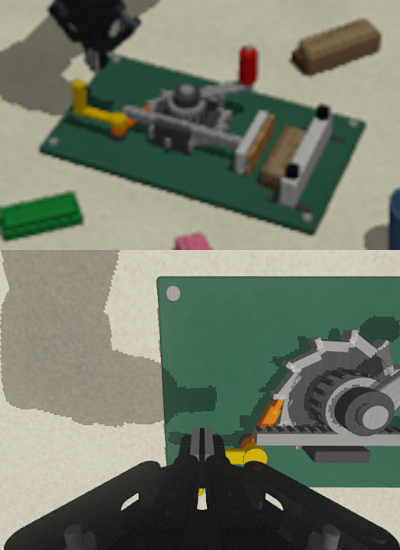

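Emit:
carry_out(offset=[[-0.02,-0.03,0.005],[-0.05,-0.03,0.01],[-0.08,-0.03,0.01],[-0.1,-0.03,0.01],[-0.12,-0.03,0.01],[-0.135,-0.03,0.01],[-0.15,-0.03,0.01],[-0.165,-0.03,0.01],[-0.18,-0.03,0.01],[-0.19,-0.03,0.01]], rot=[[0,0,0],[0,0,0],[0,0,0],[0,0,0],[0,0,0],[0,0,0],[0,0,0],[0,0,0],[0,0,0],[0,0,0]])

```text
time: 3.55
ee_pos: [0.5848, -0.1344, 0.0723]
orientation: [-0.0, 0.033, 0.999, -0.002]
ft_force: [-4.5, 0.4, 2.3]
width: 0.0
```

Run:
```python
from h import *
s=show()
```

```text
t 3.55 pos [ 0.5848 -0.1344  0.0723] F [-4.53  0.36  2.27] w 0.0
```

Emit:
carry_out(offset=[[-0.01,0,0],[-0.02,0,0],[-0.03,0,0],[-0.04,0,0],[-0.05,0,0],[-0.05,0,0]], rot=[[0,0,0],[0,0,0],[0,0,0],[0,0,0],[0,0,0],[0,0,0]])

```text
time: 4.05
ee_pos: [0.5947, -0.1348, 0.0719]
orientation: [-0.001, 0.033, 0.999, -0.002]
ft_force: [-4.2, 1.7, 1.0]
width: -0.0001
```

Run:
```python
from h import *
s=show()
```

```text
t 4.05 pos [ 0.5947 -0.1348  0.0719] F [-4.23  1.65  0.97] w -0.0001
```

Emit:
carry_out(offset=[[-0.008,0,0],[-0.016,0,0],[-0.024,0,0],[-0.024,0,0]], rot=[[0,0,0],[0,0,0],[0,0,0],[0,0,0]])

```text
time: 4.38
ee_pos: [0.5992, -0.1351, 0.0715]
orientation: [-0.001, 0.033, 0.999, -0.002]
ft_force: [-4.2, 1.3, 0.8]
width: 0.0001
```

Run:
```python
from h import *
s=show()
from workcell import cams
c=cams.camera("scene"); np.savez("scene3.npz",**{k:np.array(v) for k,v in c.items()})
c2=cams.camera("wrist"); 
f=cv2.resize(c["frame"][180:250,190:310,::-1],None,fx=4,fy=4,interpolation=2)
cv2.imwrite("pics/p3.png",f)
```

```text
t 4.38 pos [ 0.5992 -0.1351  0.0715] F [-4.25  1.33  0.77] w 0.0001
```

View pics/p3.png

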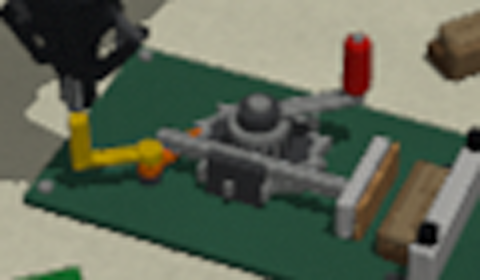

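Emit:
carry_out(offset=[[-0.005,0,0],[-0.01,0,0],[-0.015,0,0],[-0.015,0,0]], rot=[[0,0,0],[0,0,0],[0,0,0],[0,0,0]])

```text
time: 4.82
ee_pos: [0.6016, -0.1352, 0.0713]
orientation: [-0.002, 0.033, 0.999, -0.002]
ft_force: [-5.2, 1.1, 1.1]
width: -0.0002
```

Run:
```python
from h import *
s=show()
```

```text
t 4.82 pos [ 0.6016 -0.1352  0.0713] F [-5.16  1.09  1.12] w -0.0002
```

Emit:
carry_out(offset=[[-0.006,0,0],[-0.011,0,0],[-0.011,0,0]], rot=[[0,0,0],[0,0,0],[0,0,0]])

```text
time: 5.07
ee_pos: [0.6019, -0.1355, 0.0712]
orientation: [-0.004, 0.033, 0.999, -0.002]
ft_force: [-8.4, -0.3, 3.1]
width: -0.0002
```

Run:
```python
from h import *
s=show()
```

```text
t 5.07 pos [ 0.6019 -0.1355  0.0712] F [-8.38 -0.27  3.06] w -0.0002
```

Emit:
carry_out(offset=[[0.05,0,0],[0.15,0,0],[0.2,0,0],[0.2,0,-0.2],[0.2,0,-0.4],[0.2,0,-0.6],[0.2,0,-0.6]], rot=[[0,0,0],[0,0,0],[0,0,0],[0,0,0],[0,0,0],[0,0,0],[0,0,0]])

```text
time: 5.65
ee_pos: [0.5691, -0.1342, 0.2023]
orientation: [0.006, 0.033, 0.999, -0.005]
ft_force: [1.1, -0.7, 3.3]
width: -0.0002
```

Run:
```python
from h import *
s=show(); need(s,[.489,.0685,.24],60)
from workcell import cams
c=cams.camera("scene"); np.savez("scene4.npz",**{k:np.array(v) for k,v in c.items()})
c2=cams.camera("wrist"); 
f=cv2.resize(c["frame"][180:250,190:310,::-1],None,fx=4,fy=4,interpolation=2)
g=cv2.resize(c2["frame"][:,:,::-1],(480,360))
cv2.imwrite("pics/p4.png",np.vstack([f,g[:300]]))
```

```text
t 5.65 pos [ 0.5691 -0.1342  0.2023] F [ 1.08 -0.73  3.32] w -0.0002
offset [0.4643, 0.9829, -0.2037] max 0.98 rot [-0.0038, 0.0095, 0.2909] yaw now 86.18
```

View pics/p4.png

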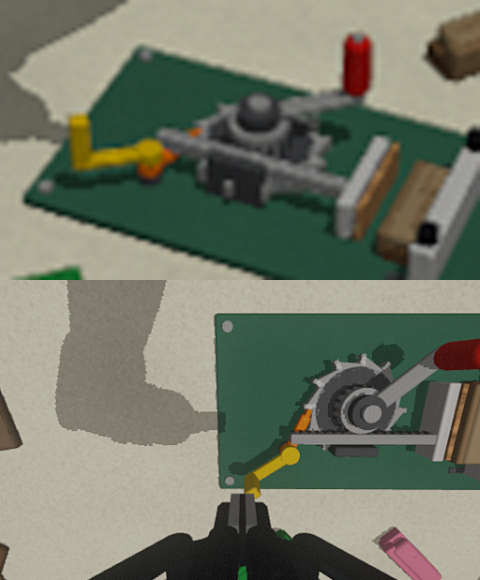

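Emit:
carry_out(offset=[[0.09,0.2,-0.2],[0.18,0.4,-0.2],[0.27,0.6,-0.2],[0.37,0.8,-0.2],[0.464,0.983,-0.204],[0.464,0.983,-0.204],[0.464,0.983,-0.204],[0.464,0.983,-0.204]], rot=[[0,0,0.07],[0,0,0.14],[0,0,0.21],[0,0,0.27],[0,0,0.29],[0,0,0.29],[0,0,0.29],[0,0,0.29]], hand=1)

```text
time: 6.42
ee_pos: [0.4872, 0.0703, 0.2339]
orientation: [0.003, 0.257, 0.966, -0.003]
ft_force: [0.8, -0.4, -0.2]
width: 0.0854
```

Run:
```python
from h import *
s=show(); need(s,[.489,.0685,.092],60)
from workcell import cams
c=cams.camera("top"); np.savez("top5.npz",**{k:np.array(v) for k,v in c.items()})
c2=cams.camera("wrist"); np.savez("wr5.npz",**{k:np.array(v) for k,v in c2.items()})
cv2.imwrite("pics/p5.png",c2["frame"][:,:,::-1])
m=cent(c2,(0,170,80),(6,255,255))[0]; print(m)
print("drum?",proj(c2,[.5415,.001,.08]),"grip top pred",proj(c2,[.4891,.0684,.124]),"foot",proj(c2,[.4891,.0684,.07]))
```

```text
t 6.42 pos [0.4872 0.0703 0.2339] F [ 0.84 -0.42 -0.25] w 0.0854
offset [-0.0071, -0.0006, 0.7097] max 0.71 rot [-0.0025, 0.0045, 0.0027] yaw now 60.25
[(451, [259.48, 177.92], [247, 163, 24, 33]), (4, [250.25, 170.5], [249, 170, 3, 2])]
drum? [230.40953544 236.26055633] grip top pred [257.25251546 183.09346636] foot [257.63683616 169.75444203]
```

View pics/p5.png

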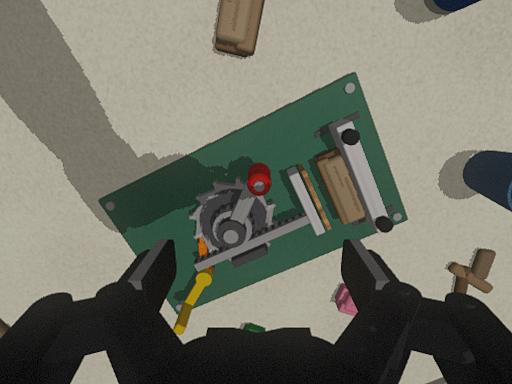

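Run:
```python
from h import *
c=dict(np.load("wr5.npz"))
print("grip",onplane(c,259,186,.124), "hub",onplane(c,231,234,.08),onplane(c,231,234,.085))
p=[onplane(c,*q,.012) for q in ((350,89),(110,206),(397,217))]
for a in p: print(a)
```

```text
grip [0.49246262 0.06840847 0.124     ] hub [0.53931095 0.00316475 0.08      ] [0.53741705 0.00488803 0.085     ]
[0.46880989 0.21159006 0.012     ]
[ 0.44337784 -0.14579669  0.012     ]
[0.65908531 0.19854016 0.012     ]
```

Emit:
carry_out(offset=[[0,0,0.2],[0,0,0.35],[0,0,0.4]], rot=[[0,0,0],[0,0,0],[0,0,0]])

```text
time: 6.77
ee_pos: [0.4855, 0.0668, 0.1482]
orientation: [-0.001, 0.259, 0.966, -0.004]
ft_force: [-1.0, 0.6, -1.4]
width: 0.0856
```

Run:
```python
from h import *
s=show()
from workcell import cams
c2=cams.camera("wrist"); np.savez("wr6.npz",**{k:np.array(v) for k,v in c2.items()})
cv2.imwrite("pics/p6.png",c2["frame"][:,:,::-1])
print("drum?",proj(c2,[.5415,.001,.08]),"grip top pred",proj(c2,[.4891,.0684,.124]),"foot",proj(c2,[.4891,.0684,.07]))
```

```text
t 6.77 pos [0.4855 0.0668 0.1482] F [-0.99  0.55 -1.44] w 0.0856
drum? [225.32303187 281.27252906] grip top pred [261.19333246 219.96150565] foot [261.15777894 194.75818877]
```

View pics/p6.png

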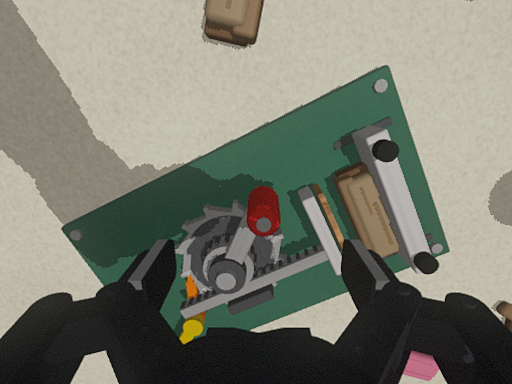

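Run:
```python
from h import *
c=dict(np.load("wr6.npz"))
print("grip",onplane(c,263,223,.124))
s=show(); need(s,[.4905,.0682,.092],60)
```

```text
grip [0.4916312  0.06835307 0.124     ]
t 6.82 pos [0.4849 0.0669 0.1478] F [-1.68 -0.09 -1.06] w 0.0855
offset [-0.0215, 0.0224, 0.2789] max 0.28 rot [-0.0062, -0.0013, -0.0006] yaw now 59.95
```

Emit:
carry_out(offset=[[-0.021,0.022,0.08],[-0.021,0.022,0.15],[-0.021,0.022,0.21],[-0.021,0.022,0.25],[-0.021,0.022,0.275],[-0.021,0.022,0.275],[-0.021,0.022,0.275]], rot=[[0,0,0],[0,0,0],[0,0,0],[0,0,0],[0,0,0],[0,0,0],[0,0,0]])

```text
time: 7.4
ee_pos: [0.4908, 0.0681, 0.0935]
orientation: [-0.002, 0.259, 0.966, -0.004]
ft_force: [0.9, 1.3, 1.3]
width: 0.0853
```

Run:
```python
from h import *
s=show(); need(s,[.491,.0683,.092],60)
```

```text
t 7.4 pos [0.4908 0.0681 0.0935] F [0.89 1.32 1.29] w 0.0853
offset [-0.0002, 0.0015, 0.0074] max 0.01 rot [-0.0059, -0.0008, -0.0007] yaw now 59.94
```

Emit:
carry_out(offset=[[0,0,0],[0,0,0],[0,0,0],[0,0,0],[0,0,0],[0,0,0],[0,0,0],[0,0,0]], rot=[[0,0,0],[0,0,0],[0,0,0],[0,0,0],[0,0,0],[0,0,0],[0,0,0],[0,0,0]], hand=0.1, newtons=40)

```text
time: 8.07
ee_pos: [0.4909, 0.0677, 0.0941]
orientation: [-0.002, 0.259, 0.966, -0.005]
ft_force: [-2.1, -2.5, 4.4]
width: 0.0229
```

Run:
```python
from h import *
s=show()
from workcell import cams
c2=cams.camera("wrist")
cv2.imwrite("pics/p7.png",c2["frame"][:,:,::-1])
```

```text
t 8.07 pos [0.4909 0.0677 0.0941] F [-2.09 -2.49  4.4 ] w 0.0229
```

View pics/p7.png

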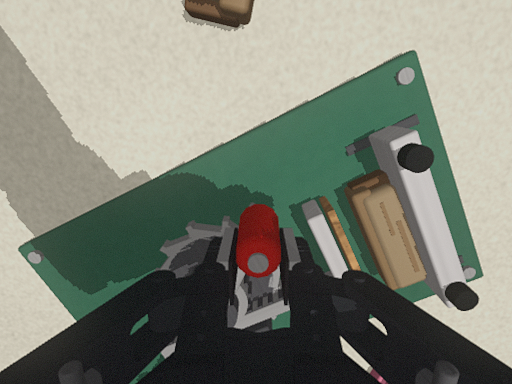

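```bash
cat >> h.py <<'E'
D=np.array([.5415,.0012])
def arc(s,angs,H=None):
    """tool-offset shares for world-anticlockwise turns angs of the handle about D"""
    H=s["ee_pos"][:2] if H is None else np.array(H); q=rot(s["orientation"]); v=np.append(H-D,0)
    print("r",np.linalg.norm(v).round(4),"phi",np.degrees(np.arctan2(v[1],v[0])).round(2))
    for a in angs:
        sh=R.from_euler('z',a).apply(v)-v; print(a,(q.inv().apply(sh)/.2).round(4).tolist())
E
python3 - <<'E'
from h import *
s=show(); arc(s,[-.02*i for i in range(1,9)])
E
```

```text
t 8.12 pos [0.4909 0.0677 0.0941] F [-1.53 -2.36  4.98] w 0.0227
r 0.0836 phi 127.29
-0.02 [-0.0033, 0.0077, -0.0001]
-0.04 [-0.0067, 0.0153, -0.0002]
-0.06 [-0.0103, 0.0228, -0.0002]
-0.08 [-0.0141, 0.0303, -0.0003]
-0.1 [-0.018, 0.0377, -0.0004]
-0.12 [-0.022, 0.045, -0.0005]
-0.14 [-0.0262, 0.0522, -0.0005]
-0.16 [-0.0305, 0.0594, -0.0006]
```

Emit:
carry_out(offset=[[-0.003,0.008,0],[-0.007,0.015,0],[-0.01,0.023,0],[-0.014,0.03,0],[-0.018,0.038,0],[-0.018,0.038,0]], rot=[[0,0,0],[0,0,0],[0,0,0],[0,0,0],[0,0,0],[0,0,0]])

```text
time: 8.62
ee_pos: [0.4951, 0.0706, 0.094]
orientation: [-0.004, 0.26, 0.966, -0.008]
ft_force: [-8.3, -6.1, 8.9]
width: 0.0225
```

Run:
```python
from h import *
s=show(); arc(s,[-.02*i for i in range(1,6)])
from workcell import cams
c2=cams.camera("wrist"); c=cams.camera("scene")
f=cv2.resize(c["frame"][180:250,190:310,::-1],None,fx=4,fy=4,interpolation=2)
g=cv2.resize(c2["frame"][:,:,::-1],(480,360))[150:]
cv2.imwrite("pics/p8.png",np.vstack([f,g]))
```

```text
t 8.62 pos [0.4951 0.0706 0.094 ] F [-8.3  -6.06  8.92] w 0.0225
r 0.0835 phi 123.75
-0.02 [-0.0038, 0.0075, -0.0001]
-0.04 [-0.0077, 0.0148, -0.0003]
-0.06 [-0.0117, 0.0221, -0.0004]
-0.08 [-0.0159, 0.0294, -0.0005]
-0.1 [-0.0202, 0.0365, -0.0007]
```

View pics/p8.png

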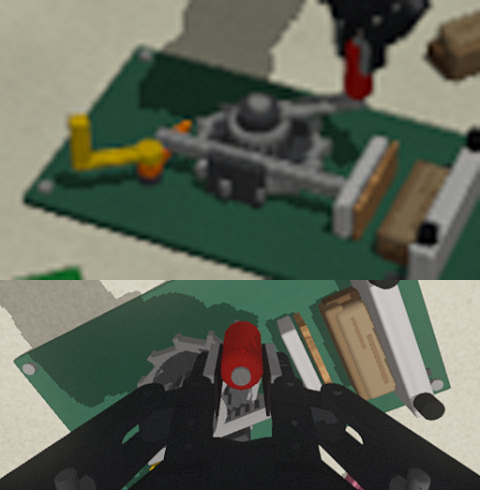

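Emit:
carry_out(offset=[[-0.004,0.008,0],[-0.008,0.015,0],[-0.012,0.022,0],[-0.016,0.029,0],[-0.02,0.036,0],[-0.02,0.036,0]], rot=[[0,0,0],[0,0,0],[0,0,0],[0,0,0],[0,0,0],[0,0,0]])

```text
time: 9.22
ee_pos: [0.4993, 0.0732, 0.094]
orientation: [-0.006, 0.26, 0.965, -0.01]
ft_force: [-8.8, -6.2, 8.9]
width: 0.0223
```

Run:
```python
from h import *
s=show(); arc(s,[.02*i for i in range(1,11)])
from workcell import cams
c=cams.camera("scene"); c0=dict(np.load("scene4.npz"))
f=[cv2.resize(k["frame"][195:235,205:285,::-1],None,fx=8,fy=7,interpolation=2) for k in (c0,c)]
cv2.imwrite("pics/p9.png",np.vstack(f))
```

```text
t 9.22 pos [0.4993 0.0732 0.094 ] F [-8.82 -6.24  8.89] w 0.0223
r 0.0834 phi 120.35
0.02 [0.004, -0.0073, 0.0002]
0.04 [0.0079, -0.0147, 0.0004]
0.06 [0.0117, -0.0221, 0.0006]
0.08 [0.0153, -0.0297, 0.0008]
0.1 [0.0187, -0.0373, 0.001]
0.12 [0.022, -0.0449, 0.0012]
0.14 [0.0251, -0.0527, 0.0014]
0.16 [0.0281, -0.0605, 0.0016]
0.18 [0.0309, -0.0683, 0.0018]
0.2 [0.0336, -0.0762, 0.002]
```

View pics/p9.png

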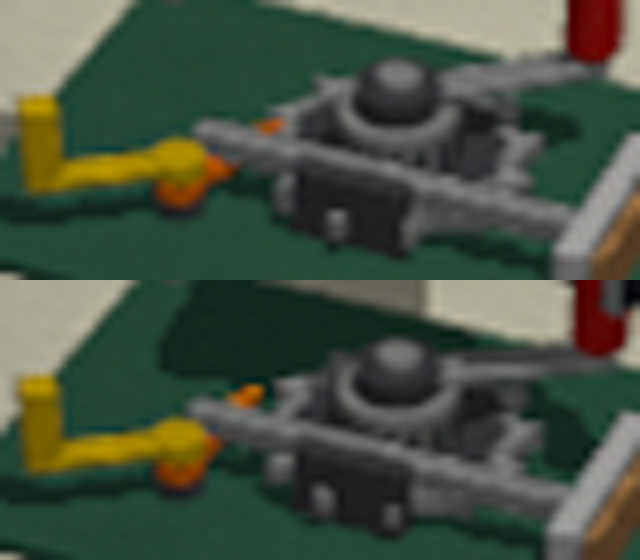

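Run:
```python
from h import *
c=dict(np.load("scene4.npz"))
for nm,u,v in (("before",205+285/8,195+124/7),("after",205+264/8,195+108/7)):
    p=onplane(c,u,v,.033); print(nm,p,np.linalg.norm(p[:2]-D))
```

```text
before [ 0.54363017 -0.04915537  0.033     ] 0.050400407861614586
after [ 0.53548779 -0.0617416   0.033     ] 0.06322808911735213
```

Run:
```python
from h import *
s=show(); arc(s,[-.02,0.02,.04,.06,.08,.1,.12,.14,.16]); need(s,s["ee_pos"],60); print(s["torque"])
```

```text
t 9.27 pos [0.4993 0.0732 0.094 ] F [-8.18 -4.73  9.27] w 0.0227
r 0.0835 phi 120.36
-0.02 [-0.0042, 0.0072, -0.0002]
0.02 [0.004, -0.0073, 0.0002]
0.04 [0.0079, -0.0147, 0.0004]
0.06 [0.0117, -0.0221, 0.0006]
0.08 [0.0152, -0.0297, 0.0008]
0.1 [0.0187, -0.0373, 0.001]
0.12 [0.022, -0.0449, 0.0012]
0.14 [0.0251, -0.0527, 0.0014]
0.16 [0.0281, -0.0605, 0.0016]
offset [0.0, 0.0, 0.0] max 0.0 rot [-0.0147, -0.0042, -0.0018] yaw now 59.84
[-1.11905418  1.78540772 -0.01417988]
```

Emit:
carry_out(offset=[[-0.004,0.007,0],[0,0,0],[0.004,-0.007,0],[0.008,-0.015,0],[0.012,-0.022,0],[0.015,-0.03,0],[0.019,-0.037,0],[0.022,-0.045,0],[0.025,-0.053,0],[0.028,-0.06,0]], rot=[[-0.01,0,0],[-0.01,0,0],[-0.01,0,0],[-0.01,0,0],[-0.01,0,0],[-0.01,0,0],[-0.01,0,0],[-0.01,0,0],[-0.01,0,0],[-0.01,0,0]])

```text
time: 10.1
ee_pos: [0.486, 0.0639, 0.0941]
orientation: [-0.006, 0.261, 0.965, -0.005]
ft_force: [-7.0, -5.9, 5.7]
width: 0.0223
```

Run:
```python
from h import *
s=show(); arc(s,[-.02]+[round(.02*i,2) for i in range(1,9)]); need(s,s["ee_pos"],60); print(s["torque"])
from workcell import cams
c2=cams.camera("wrist"); cv2.imwrite("pics/p10.png",c2["frame"][:,:,::-1])
```

```text
t 10.1 pos [0.486  0.0639 0.0941] F [-6.98 -5.9   5.7 ] w 0.0223
r 0.0837 phi 131.53
-0.02 [-0.0027, 0.0079, -0.0001]
0.02 [0.0025, -0.008, 0.0001]
0.04 [0.0049, -0.016, 0.0003]
0.06 [0.0071, -0.0241, 0.0004]
0.08 [0.0092, -0.0322, 0.0005]
0.1 [0.0111, -0.0403, 0.0006]
0.12 [0.0128, -0.0485, 0.0008]
0.14 [0.0144, -0.0567, 0.0009]
0.16 [0.0158, -0.065, 0.001]
offset [0.0, 0.0, 0.0] max 0.0 rot [-0.0086, -0.0057, -0.0023] yaw now 59.79
[-1.27031393  1.382328   -0.02020969]
```

View pics/p10.png

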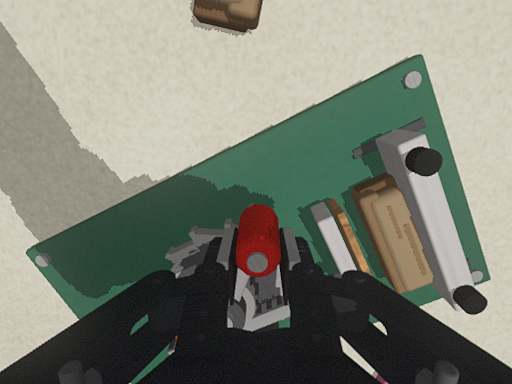

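Run:
```python
from h import *
from workcell import cams
c=cams.camera("wrist"); 
th=-0.068; yp=np.array([-np.sin(th),np.cos(th)]); xp=np.array([np.cos(th),np.sin(th)])
f=c["frame"][170:310,290:430,::-1]; cv2.imwrite("pics/p11.png",cv2.resize(f,None,fx=4,fy=4,interpolation=2))
for nm,u,v,z in (("pad",340,203,.049),("pad",365,266,.049),("slat",354,190,.042),("slat",400,292,.042)):
    p=onplane(c,u,v,z)[:2]-D; print(nm,(p@xp).round(4),(p@yp).round(4))
```

```text
pad -0.0355 0.1144
pad 0.022 0.1126
slat -0.0374 0.1284
slat 0.0631 0.131
```

View pics/p11.png

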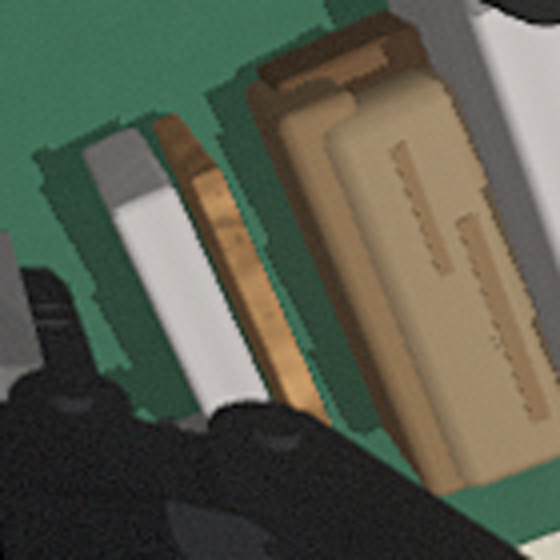

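Emit:
carry_out(offset=[[-0.003,0.008,0],[0,0,0],[0.0025,-0.008,0],[0.005,-0.016,0],[0.007,-0.024,0],[0.009,-0.032,0],[0.011,-0.04,0]], rot=[[-0.008,0,0],[-0.008,0,0],[-0.008,0,0],[-0.008,0,0],[-0.008,0,0],[-0.008,0,0],[-0.008,0,0]])

```text
time: 10.78
ee_pos: [0.4778, 0.0559, 0.0941]
orientation: [-0.006, 0.261, 0.965, -0.002]
ft_force: [-5.4, -5.2, 5.7]
width: 0.0225
```

Run:
```python
from h import *
s=show(); arc(s,[-.02]+[round(.02*i,2) for i in range(1,9)]); need(s,s["ee_pos"],60)
```

```text
t 10.78 pos [0.4778 0.0559 0.0941] F [-5.36 -5.16  5.72] w 0.0225
r 0.084 phi 139.36
-0.02 [-0.0016, 0.0082, -0.0001]
0.02 [0.0014, -0.0083, 0.0001]
0.04 [0.0027, -0.0166, 0.0002]
0.06 [0.0038, -0.0249, 0.0002]
0.08 [0.0047, -0.0333, 0.0003]
0.1 [0.0055, -0.0416, 0.0004]
0.12 [0.0061, -0.05, 0.0005]
0.14 [0.0065, -0.0584, 0.0005]
0.16 [0.0068, -0.0668, 0.0006]
offset [0.0, 0.0, 0.0] max 0.0 rot [-0.005, -0.0067, -0.003] yaw now 59.73
```

Emit:
carry_out(offset=[[-0.0016,0.008,0],[0,0,0],[0.0014,-0.008,0],[0.0027,-0.0166,0],[0.0038,-0.025,0],[0.0047,-0.033,0],[0.0055,-0.0416,0],[0.006,-0.05,0]], rot=[[-0.005,-0.005,0],[-0.005,-0.005,0],[-0.005,-0.005,0],[-0.005,-0.005,0],[-0.005,-0.005,0],[-0.005,-0.005,0],[-0.005,-0.005,0],[-0.005,-0.005,0]])

```text
time: 11.45
ee_pos: [0.4701, 0.0458, 0.0941]
orientation: [-0.002, 0.262, 0.965, -0.002]
ft_force: [-5.1, -6.3, 5.1]
width: 0.0224
```

```bash
cat >> h.py <<'E'
def rep():
    s=show(); v=s["ee_pos"][:2]-D; ph=np.arctan2(v[1],v[0]); F=s["ft_force"][:2]
    print("drum~",round(-(ph-np.radians(127.29)),3),"Ftan(acw)",(F@[-np.sin(ph),np.cos(ph)]).round(2),"Frad",(F@[np.cos(ph),np.sin(ph)]).round(2)); return s
E
python3 - <<'E'
from h import *
s=rep(); arc(s,[-.02]+[round(.02*i,2) for i in range(1,9)]); need(s,s["ee_pos"],60)
from workcell import cams
c=cams.camera("wrist");cv2.imwrite("pics/p12.png",c["frame"][:,:,::-1])
E
```

```text
t 11.45 pos [0.4701 0.0458 0.0941] F [-5.09 -6.32  5.11] w 0.0224
drum~ -0.361 Ftan(acw) 8.06 Frad 0.96
r 0.0841 phi 148.0
-0.02 [-0.0003, 0.0084, -0.0001]
0.02 [0.0002, -0.0084, 0.0001]
0.04 [0.0002, -0.0168, 0.0001]
0.06 [-0.0, -0.0252, 0.0002]
0.08 [-0.0004, -0.0336, 0.0002]
0.1 [-0.0009, -0.042, 0.0002]
0.12 [-0.0016, -0.0504, 0.0003]
0.14 [-0.0024, -0.0588, 0.0003]
0.16 [-0.0034, -0.0672, 0.0004]
offset [0.0, 0.0, 0.0] max 0.0 rot [-0.0038, -0.0019, -0.0037] yaw now 59.67
```

View pics/p12.png

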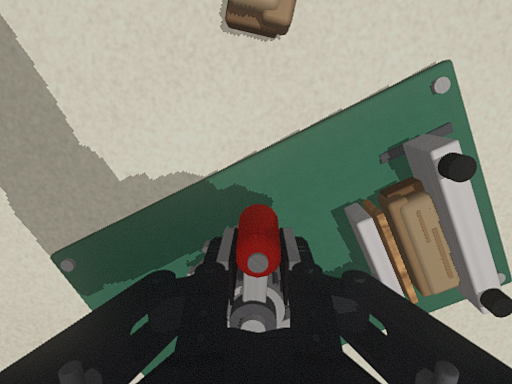

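Emit:
carry_out(offset=[[0,0.008,0],[0,0,0],[0,-0.008,0],[0,-0.016,0],[0,-0.024,0],[0,-0.032,0]], rot=[[-0.004,0,0],[-0.004,0,0],[-0.004,0,0],[-0.004,0,0],[-0.004,0,0],[-0.004,0,0]])

```text
time: 12.0
ee_pos: [0.4655, 0.0378, 0.0941]
orientation: [-0.002, 0.262, 0.965, -0.003]
ft_force: [-3.8, -6.4, 5.2]
width: 0.0224
```

Run:
```python
from h import *
s=rep(); arc(s,[-.02]+[round(.02*i,2) for i in range(1,9)]); need(s,s["ee_pos"],60)
from workcell import cams
c=cams.camera("wrist");cv2.imwrite("pics/p13.png",cv2.resize(c["frame"][160:320,330:500,::-1],None,fx=3,fy=3,interpolation=2))
```

```text
t 12.0 pos [0.4655 0.0378 0.0941] F [-3.81 -6.4   5.24] w 0.0224
drum~ -0.471 Ftan(acw) 7.42 Frad 0.65
r 0.0844 phi 154.27
-0.02 [0.0006, 0.0084, -0.0]
0.02 [-0.0008, -0.0084, 0.0]
0.04 [-0.0017, -0.0168, 0.0001]
0.06 [-0.0028, -0.0251, 0.0001]
0.08 [-0.0041, -0.0335, 0.0002]
0.1 [-0.0055, -0.0418, 0.0002]
0.12 [-0.0071, -0.0501, 0.0003]
0.14 [-0.0089, -0.0583, 0.0003]
0.16 [-0.0108, -0.0665, 0.0004]
offset [0.0, 0.0, 0.0] max 0.0 rot [-0.0038, -0.0018, -0.0045] yaw now 59.6
```

View pics/p13.png

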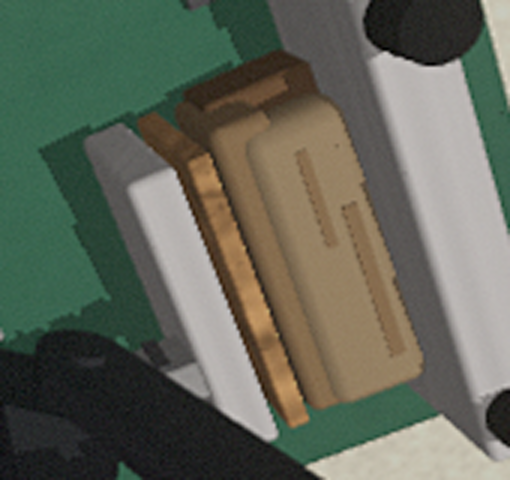

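Emit:
carry_out(offset=[[0.0006,0.008,0],[0,0.004,0],[0,0,0],[0,-0.004,0],[-0.001,-0.008,0],[-0.001,-0.0125,0],[-0.0017,-0.017,0]], rot=[[-0.004,0,0],[-0.004,0,0],[-0.004,0,0],[-0.004,0,0],[-0.004,0,0],[-0.004,0,0],[-0.004,0,0]])

```text
time: 12.63
ee_pos: [0.4629, 0.0322, 0.0941]
orientation: [-0.002, 0.263, 0.965, -0.003]
ft_force: [-4.5, -6.2, 3.8]
width: 0.0226
```

Run:
```python
from h import *
s=rep(); arc(s,[-.02]+[round(.02*i,2) for i in range(1,6)]); need(s,s["ee_pos"],60)
from workcell import cams
c=cams.camera("wrist");cv2.imwrite("pics/p14.png",cv2.resize(c["frame"][160:320,330:500,::-1],None,fx=3,fy=3,interpolation=2))
```

```text
t 12.63 pos [0.4629 0.0322 0.0941] F [-4.49 -6.22  3.85] w 0.0226
drum~ -0.544 Ftan(acw) 7.43 Frad 1.89
r 0.0845 phi 158.48
-0.02 [0.0012, 0.0084, -0.0]
0.02 [-0.0014, -0.0083, 0.0]
0.04 [-0.003, -0.0166, 0.0001]
0.06 [-0.0047, -0.0249, 0.0001]
0.08 [-0.0066, -0.0331, 0.0002]
0.1 [-0.0086, -0.0413, 0.0002]
offset [0.0, 0.0, 0.0] max 0.0 rot [-0.0039, -0.0013, -0.0053] yaw now 59.53
```

View pics/p14.png

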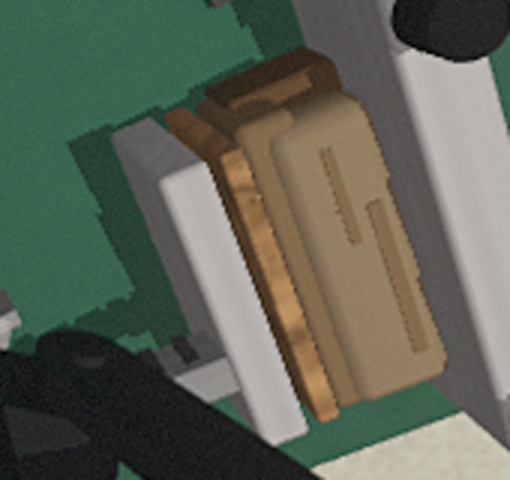

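Emit:
carry_out(offset=[[0.0012,0.008,0],[0,0.004,0],[0,0,0],[-0.001,-0.004,0],[-0.0014,-0.008,0],[-0.0014,-0.008,0]], rot=[[-0.004,0,0],[-0.004,0,0],[-0.004,0,0],[-0.004,0,0],[-0.004,0,0],[-0.004,0,0]])

```text
time: 13.18
ee_pos: [0.4613, 0.0281, 0.0941]
orientation: [-0.001, 0.263, 0.965, -0.003]
ft_force: [-3.3, -6.6, 5.4]
width: 0.0226
```

Run:
```python
from h import *
s=rep(); arc(s,[-.02]+[round(.02*i,2) for i in range(1,6)])
```

```text
t 13.18 pos [0.4613 0.0281 0.0941] F [-3.29 -6.61  5.43] w 0.0226
drum~ -0.597 Ftan(acw) 7.31 Frad 1.02
r 0.0846 phi 161.47
-0.02 [0.0017, 0.0083, -0.0]
0.02 [-0.0018, -0.0083, 0.0]
0.04 [-0.0039, -0.0165, 0.0001]
0.06 [-0.006, -0.0246, 0.0001]
0.08 [-0.0084, -0.0328, 0.0002]
0.1 [-0.0109, -0.0409, 0.0002]
```

Emit:
carry_out(offset=[[0.0017,0.008,0],[0,0.004,0],[0,0,0],[-0.001,-0.004,0],[-0.0018,-0.008,0],[-0.0018,-0.008,0]], rot=[[-0.003,0,0],[-0.003,0,0],[-0.003,0,0],[-0.003,0,0],[-0.003,0,0],[-0.003,0,0]])

```text
time: 13.68
ee_pos: [0.4601, 0.0243, 0.0941]
orientation: [-0.001, 0.264, 0.965, -0.003]
ft_force: [-2.7, -6.3, 4.3]
width: 0.0225
```

Run:
```python
from h import *
s=rep(); arc(s,[-.02]+[round(.02*i,2) for i in range(1,6)])
from workcell import cams
c=cams.camera("wrist");cv2.imwrite("pics/p15.png",cv2.resize(c["frame"][160:320,330:500,::-1],None,fx=3,fy=3,interpolation=2))
```

```text
t 13.68 pos [0.4601 0.0243 0.0941] F [-2.66 -6.27  4.31] w 0.0225
drum~ -0.643 Ftan(acw) 6.76 Frad 0.85
r 0.0847 phi 164.13
-0.02 [0.0021, 0.0082, -0.0001]
0.02 [-0.0022, -0.0082, 0.0001]
0.04 [-0.0046, -0.0163, 0.0001]
0.06 [-0.0072, -0.0244, 0.0002]
0.08 [-0.0099, -0.0324, 0.0002]
0.1 [-0.0128, -0.0403, 0.0003]
```

View pics/p15.png

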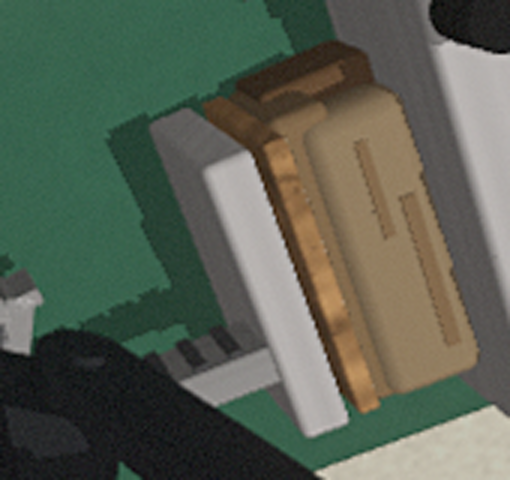

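Emit:
carry_out(offset=[[0.002,0.008,0],[0,0.004,0],[0,0,0],[-0.001,-0.004,0],[-0.001,-0.006,0],[-0.001,-0.006,0]], rot=[[-0.003,0,0],[-0.003,0,0],[-0.003,0,0],[-0.003,0,0],[-0.003,0,0],[-0.003,0,0]])

```text
time: 14.23
ee_pos: [0.4596, 0.0229, 0.0941]
orientation: [-0.0, 0.264, 0.964, -0.001]
ft_force: [-3.3, -3.3, 3.2]
width: 0.0226
```

Run:
```python
from h import *
s=rep(); arc(s,[-.02]+[round(.02*i,2) for i in range(1,4)])
```

```text
t 14.23 pos [0.4596 0.0229 0.0941] F [-3.33 -3.31  3.18] w 0.0226
drum~ -0.661 Ftan(acw) 4.06 Frad 2.37
r 0.0847 phi 165.18
-0.02 [0.0022, 0.0082, -0.0]
0.02 [-0.0024, -0.0081, 0.0]
0.04 [-0.0049, -0.0162, 0.0]
0.06 [-0.0077, -0.0242, 0.0001]
```

Emit:
carry_out(offset=[[0,0,0],[-0.0005,-0.002,0],[-0.001,-0.004,0],[-0.001,-0.004,0],[-0.001,-0.004,0]], rot=[[0,0,0],[0,0,0],[0,0,0],[0,0,0],[0,0,0]])

```text
time: 14.65
ee_pos: [0.4594, 0.0223, 0.0941]
orientation: [-0.0, 0.264, 0.964, -0.001]
ft_force: [-1.6, -1.9, 3.7]
width: 0.0228
```

Run:
```python
from h import *
s=rep(); arc(s,[-.02]+[round(.02*i,2) for i in range(1,4)])
from workcell import cams
c=cams.camera("wrist");cv2.imwrite("pics/p16.png",c["frame"][:,:,::-1])
```

```text
t 14.65 pos [0.4594 0.0223 0.0941] F [-1.6  -1.91  3.74] w 0.0228
drum~ -0.668 Ftan(acw) 2.25 Frad 1.07
r 0.0847 phi 165.57
-0.02 [0.0023, 0.0082, -0.0]
0.02 [-0.0024, -0.0081, 0.0]
0.04 [-0.0051, -0.0162, 0.0]
0.06 [-0.0078, -0.0242, 0.0001]
```

View pics/p16.png

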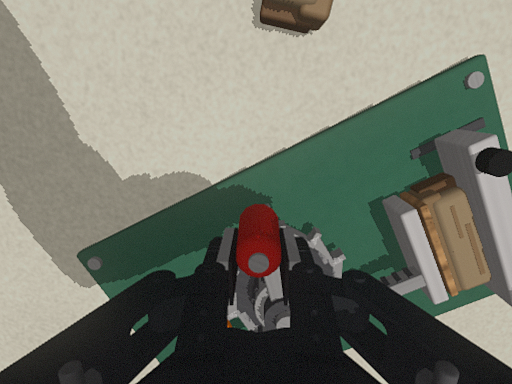

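Emit:
carry_out(offset=[[0,0,0],[-0.0005,-0.002,0],[-0.001,-0.003,0],[-0.001,-0.003,0],[-0.001,-0.003,0]], rot=[[0,0,0],[0,0,0],[0,0,0],[0,0,0],[0,0,0]])

```text
time: 15.12
ee_pos: [0.4594, 0.0219, 0.0941]
orientation: [-0.0, 0.264, 0.965, -0.001]
ft_force: [-1.8, -1.4, 4.3]
width: 0.0227
```

Run:
```python
from h import *
s=rep()
```

```text
t 15.12 pos [0.4594 0.0219 0.0941] F [-1.76 -1.36  4.25] w 0.0227
drum~ -0.673 Ftan(acw) 1.75 Frad 1.38
```

Emit:
carry_out(offset=[[0,0,0],[0,0,0],[0,0,0],[0,0,0],[0,0,0],[0,0,0],[0,0,0]], rot=[[0,0,0],[0,0,0],[0,0,0],[0,0,0],[0,0,0],[0,0,0],[0,0,0]], hand=1)

```text
time: 15.7
ee_pos: [0.4594, 0.022, 0.0941]
orientation: [-0.0, 0.264, 0.965, -0.001]
ft_force: [0.3, -0.1, 0.7]
width: 0.0856
```

Run:
```python
from h import *
s=rep(); need(s,s["ee_pos"]+[0,0,.15],60)
from workcell import cams
c=cams.camera("wrist");cv2.imwrite("pics/p17.png",c["frame"][:,:,::-1])
```

```text
t 15.7 pos [0.4594 0.022  0.0941] F [ 0.28 -0.15  0.67] w 0.0856
drum~ -0.672 Ftan(acw) 0.08 Frad -0.3
offset [-0.0, -0.0013, -0.75] max 0.75 rot [-0.0011, 0.0, -0.0068] yaw now 59.38
```

View pics/p17.png

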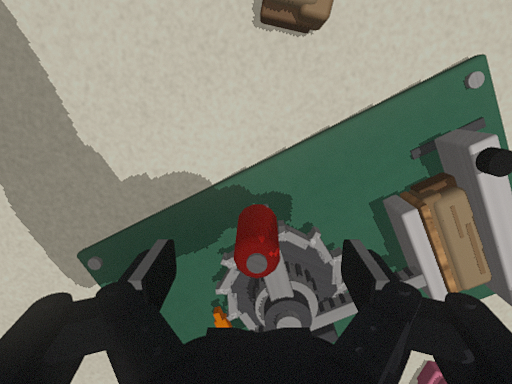

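Fingers are open, with the grip at (257,245) midway between them, and the jaw is against the slat. I'll lift straight up.

Emit:
carry_out(offset=[[0,0,-0.1],[0,0,-0.3],[0,0,-0.5],[0,0,-0.7],[0,0,-0.75],[0,0,-0.75],[0,0,-0.75]], rot=[[0,0,0],[0,0,0],[0,0,0],[0,0,0],[0,0,0],[0,0,0],[0,0,0]])

```text
time: 16.33
ee_pos: [0.4602, 0.0221, 0.2446]
orientation: [0.001, 0.264, 0.965, -0.001]
ft_force: [-1.2, 0.0, -0.6]
width: 0.0854
```

Run:
```python
from h import *
s=rep()
from workcell import cams
c=cams.camera("scene"); w=cams.camera("wrist")
a=cv2.resize(c["frame"][175:265,190:340,::-1],(600,360),interpolation=2)
b=cv2.resize(w["frame"][:,:,::-1],(600,450))[:240]
cv2.imwrite("pics/p18.png",np.vstack([a,b])); np.savez("scene9.npz",**{k:np.array(v) for k,v in c.items()})
```

```text
t 16.33 pos [0.4602 0.0221 0.2446] F [-1.2   0.03 -0.65] w 0.0854
drum~ -0.668 Ftan(acw) 0.27 Frad 1.17
```

View pics/p18.png

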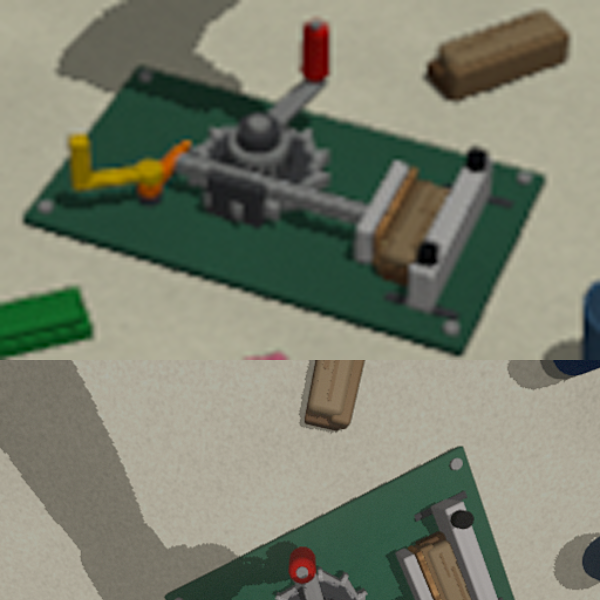

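The scene view shows the jaw on the slat around (395,225), the slat at the fence, the orange pawl tip clear at (187,148), and the handle free at (315,50). I'm handing it in.

Run:
```python
from workcell import job
print(job.finish_job())
```

```text
the job is handed in; nothing more can be done
None
```

The press is released, and its spring now holds the jaw on the slat. I handed the job in after about 16 s of the 70 s; `finish_job` reports no verdict.

- **Lever:** I pushed the yellow lever about 31 mm to its stop. The highest force I read was about 9 N, against the 30 N limit.
- **Pawl:** I gripped the red handle and wound it about 0.12 rad clockwise. The pawl sprang clear: the camera put its tip at about 63 mm from the drum axis, up from about 50 mm. That view reads about 4 mm short (the engaged tip should be 54 mm), so the true distance is likely about 67 mm.
- **Easing back:** I let the crank back in small steps to about -0.67 rad. Contact showed as the pull on the handle falling from about 7 N to 2 N. I kept hold of the handle for about a second after first contact.
- **Release:** I opened the fingers and lifted straight up to about 0.24 m. The handle did not visibly move, and the wrist force was within about 1.5 N of zero.

**Last pictures:** the jaw is flat on the slat, the slat is at the fence, the pawl is clear and the arm is clear of everything. The offcut looks unmoved, but I did not check the bottle and pot closely.

**Not measured:** I could not measure the final jaw force directly. From the stated spring strength it should be about 25 N. I judged the slat's position by eye only.

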